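# Jog the tumbling barrel until its port faces down and empties

## Robot

A 6-joint arm with a two-finger parallel gripper is mounted at the origin on the work surface. World frame = base frame: x ahead of the robot, y to its left, z up, the work surface at z = 0. Lengths are in m, angles in rad, forces in N, time in s.
With the tool pointing down it reaches from about 0.3 to 0.775 m from the base axis. Payload 14.6 kg.
Tool frame: the origin (TCP) lies on the centre line of the jaws, within the pads' length; the fingertips stand 19 mm ahead of it and the grasp point (between the pads) is the TCP (ctrl.tip_reach is the distance from the TCP to the fingertips, in m); x points along the fingers, y is the direction in which the jaws open and shut, and the axes are right-handed (so a half turn about x gives the same grasp; the last joint's range is limited). The gripper opens to 94 mm and grips with 3 to 60 N. Pads are 16 mm wide; open, the fingers measure 119 mm over their backs; the gripper's body (75 mm by 177 mm) begins 78 mm behind the grasp point.
Start: joints at [1.158, 0.3, 1.521, -0, 1.321, -0.067], TCP at [0.186, 0.517, 0.224] pointing down, gripper open.
Joint ranges: [-3.03, 3.03], [-0.79, 2.21], [0.23, 2.52], [-1.04, 4.18], [0, 3.07], [-2.55, 2.55]. Speed limits (rad/s): [2.22, 2.22, 2.57, 3.14, 3.14, 3.14].

## Interface

Orientations are given as [roll, pitch, yaw] about the fixed x, y, z axes, in that order (R = Rz(yaw) Ry(pitch) Rx(roll)).
In Python, from station import ctrl, optics, models gives the robot as it stands. The module is installed in compiled form; this text tells all that it offers.
- The arm moves only by the tool arm_command, never from a script. Its argument "deltas" is a list of rows, each an object with "translation": the shift along the tool's x, y, z in units of 25 mm (1.0 is 25 mm), a list of three; "turn": the turn, a rotation vector about the tool's x, y, z in units of 5 degrees (1.0 is 5 degrees), a list of three. In form: [{"translation": [x, y, z], "turn": [rx, ry, rz]}, ...]. A call has 1 to 12 rows; each row is the pose to reach, as a shift and turn from the pose commanded when the call began, along the tool's axes at that moment; what a row does not reach only later rows make up. A row lasts 1/12 s, in which the tool goes at most 41.7 mm and 7.16 degrees, less where a joint would pass 70% of its speed; a pose out of reach is approached as far as the arm can. A call with a gripper value outside its range is refused whole. "gripper" is the finger opening in mm, from 0 to 94, set as the call begins (left out, the last holds). The fingers move at their own pace and stop on an object; "force" is the grip in N (left out, the last holds). Time passes only in rows, so rows that repeat a pose let the fingers close. It gives the time, the measured TCP pose, the force and the opening at its end, in the units of the state.
- ctrl.get_obs(): the state, without advancing time (a new reading comes with each control period).
- optics.camera(name): name is "scene" or "top" or "wrist"; returns the picture (400x640x3 uint8, red, green, blue); there is no depth.
- optics.get_calibration(name): a dict with "K" (3x3 intrinsics, pixels), "origin" and "orientation" of the camera in the world. Camera axes: x right, y down, z forward; pixel columns grow to the right and rows downward; lengths in m; the calibration is good to about 2 mm. The wrist camera is an equidistant fisheye: a pixel r from the principal point sees the ray r / f radians off the axis. A picture is of the moment at which its call begins: read the wrist's pose just before it. get_calibration takes no time and is no camera call; for the wrist camera it gives the pose at the moment of the call.
- ctrl.hand_in(): hands the job in, once; it reports no verdict.
Trained networks look in the newest picture that a camera, given by its name, has taken for a name from the list of things; names that differ only in an ending like _2 or _b are one class to them, and where a whole thing is asked for, a point or a joint stands for the part that bears it (a point fixed in the world has none). Each returns a list of dicts, best first, with "score" (0 to 1); they miss things now and then, are a little off and sometimes report something else, mostly with a low value. They report only what shows in the picture. A call takes as long as a camera call.
- models.look_for(target, camera): "box" ([left, top, right, bottom] in pixels, round what is visible of it).
- models.cut_out(target, camera): "pixels" (400x640 bool, what is visible of it) and "box" ([left, top, right, bottom] in pixels, round what is visible of it).
- models.mark_of(target, camera): "at" ([column, row] in pixels: a listed point, or the origin of a listed thing).
The state is a dict: "time_s": time; "qpos": joint angles; "joint_vel": joint speeds; "tau": joint torques, N m; "ee_pos": TCP position; "eef_rot": TCP orientation; "force": force on the tool from outside, world axes, zero at the start; "moment": the same for the moment, N m; "grip_width": finger opening in m.
Only numpy, scipy, OpenCV 4.12 (cv2) and the standard library are available. Lean on these libraries where they do the work, as an engineer would, in place of code of your own. Each camera call takes 0.05 s, during which the arm holds its last target.

## Task

Empty the tumbling barrel: push its jog stick over to one side and hold it there so that the barrel turns, until the open port faces down and the three printed thumb wheels have dropped into the tray underneath; then let the stick spring back to centre and come clear of it, leaving the port facing down. Turn the barrel only with the stick: do not touch the barrel or the thumb wheels, and leave everything else on the bench where it is.

Things in the scene. Friction and masses are not known exactly. Their poses are not given: they have to be found in the camera images.
- machine: Grey benchtop barrel tumbler, fixed, 230 (its x) x 370 (its y) mm. Origin: middle of its underside, on the bench; z up, x roughly away from the robot (within 20 degrees). Barrel axis along y, 150 mm up. Drive housing, jog stick on top, at the -y end: 158 x 104 mm, flat top 205 mm up. Barrel from y = -43 to 109 mm, its top 223 mm up. Bearing stand at y = 150 mm, 178 mm high.
- stick_pivot (a point): Pivot of the jog stick, fixed in the middle of the top of the drive housing; axes as the machine's.
- knob (a point): Point on the axis of the jog stick's black handle, 88 mm above the pivot; moves with the stick. The handle is round, 34 mm across from 72 to 106 mm above the pivot, tapers to 20 mm at 52 mm, top at 110 mm; below it a 12 mm steel stem and a rubber boot.
- stick (a joint): Tilt of the jog stick (rad): 0 upright, where its spring brings it; + leans the handle to the machine's +x, - to its -x (only this plane), stops at +-0.38. Held beyond 0.15 either way, the barrel turns at a steady 0.45 rad/s however far the stick is tilted; let go, it runs on by 0.1 to 0.15 rad and stays there. Takes some 4 N at the handle for 0.15, 6 N for 0.37.
- drum_turn (a joint): Turn of the barrel (rad): 0 with the port straight up, +-pi with it straight down; no end stops. Stick + turns it in + (its top goes towards the machine's +x), stick - in -. At the start the port is up to 1.1 rad either side of straight up.
- drum: The barrel: twelve-sided, white staves between two aluminium end discs 146 mm across, 152 mm long. Origin: its middle, on the axis; y along the axis, z towards the middle of the port. The port is a quarter of its girth left open over the whole length (cover taken off), about 90 x 140 mm, with an aluminium strip and two studs along each long edge.
- port (a point): Middle of the open port, 68 mm from the barrel's axis; its z points straight out of the port.
- tray_floor (a point): Middle of the inner floor of the open aluminium catch tray that stands under the barrel (inside 208 x 180 mm, x by y; walls 41 mm high above the floor); axes as the machine.
- wheel1: Black printed thumb wheel, six-lobed, 30 mm across, 13 mm thick, 14 g, one of three alike, loose inside the barrel at the start. Origin: middle of one flat face.
- wheel2: Black printed thumb wheel, six-lobed, 30 mm across, 13 mm thick, 14 g, one of three alike, loose inside the barrel at the start. Origin: middle of one flat face.
- wheel3: Black printed thumb wheel, six-lobed, 30 mm across, 13 mm thick, 14 g, one of three alike, loose inside the barrel at the start. Origin: middle of one flat face.
- hatch: White curved hatch cover of the barrel with a black knob, 95 x 138 mm, lying beyond the bearing stand; a bystander, to be left alone.
- calipers: Steel calipers, 200 mm long, lying behind the machine; a bystander, to be left alone.
- bracket: Black printed angle bracket, 70 x 35 x 46 mm, to the right of the machine; a bystander, to be left alone.
- wash_bottle: Clear bottle, 64 mm across, 150 mm high, upright; a bystander, to be left alone.
- driver: Screwdriver lying to the robot's right; a bystander, to be left alone.
- scraper: Scraper lying to the robot's left; a bystander, to be left alone.
- spool: Spool of blue filament lying flat, 196 mm across, 64 mm high; a bystander, to be left alone.

How it is judged:
On the way:
1. the jog stick is held over to one side so that the barrel turns ((value of joint stick above 0.15 rad or value of joint stick below -0.15 rad)), for 1 s.
At the end, for the whole second after the job is handed in: The port faces down (within 23 degrees of straight down), the barrel stands still, the jog stick is back at centre (within 0.06 rad), and all three thumb wheels lie at rest in the catch tray (angle between port's own z axis and vertical above 2.74 rad and value of joint stick between -0.06 and 0.06 rad and velocity of joint drum_turn between -0.1 and 0.1 rad/s and x of wheel1 in the frame of tray_floor between -0.106 and 0.106 m and y of wheel1 in the frame of tray_floor between -0.092 and 0.092 m and z of each of wheel1, wheel2, wheel3 in the frame of tray_floor below 0.042 m and linear speed of each of wheel1, wheel2, wheel3 below 0.03 m/s and x of wheel2 in the frame of tray_floor between -0.106 and 0.106 m and y of wheel2 in the frame of tray_floor between -0.092 and 0.092 m and x of wheel3 in the frame of tray_floor between -0.106 and 0.106 m and y of wheel3 in the frame of tray_floor between -0.092 and 0.092 m); the robot touches nothing.
It fails at once if the robot touches the barrel (contact force between any of the arm, the fingers and drum above 1 N).
It fails at once if the robot touches a thumb wheel (contact force between any of the arm, the fingers and wheel1 above 0.5 N or contact force between any of the arm, the fingers and wheel2 above 0.5 N or contact force between any of the arm, the fingers and wheel3 above 0.5 N).
It fails at once if another thing on the bench is moved by more than 30 mm (distance of any of hatch, calipers, bracket, wash_bottle, driver, scraper, spool from where it was at the start of the episode above 0.03 m).
It also fails if it takes over 42 s, if anything falls off the work surface, if the arm or the gripper's body presses on something with over 40 N, if the wrist force passes 120 N, or if a joint passes its speed limit or range.

## Working session

There is one attempt and no reset: what is moved stays moved. The work goes in short steps, Python scripts to look and compute and a tool call to move; the robot and the scene stay as the last step left them, time stands still between calls to the robot, and variables do not carry over. Pictures are saved under pics/ and viewed, and the job is handed in when it is done.

Besides the shell and the picture viewer there is one more tool, called as a command line: name --argument value ..., lists and objects as JSON in quotes. arm_command: Moves the arm, as the interface text tells. Its arguments: {"type":"object","properties":{"deltas":{"type":"array"},"gripper":{"type":"number"},"force":{"type":"number"}},"required":["deltas"]}

```bash
mkdir -p pics; cat > h.py <<'E'
from station import ctrl, optics, models
import numpy as np, cv2
from scipy.spatial.transform import Rotation as R
def rot(o):
    o=np.array(o)
    return o if o.shape==(3,3) else (R.from_quat(o).as_matrix() if o.shape==(4,) else R.from_euler('xyz',o).as_matrix())
def snap(n,f):
    im=optics.camera(n); cv2.imwrite('pics/'+f,im[:,:,::-1]); return im
def ray(n,uv):
    c=optics.get_calibration(n);K=np.array(c['K']);M=rot(c['orientation'])
    p=np.array([(uv[0]-K[0,2])/K[0,0],(uv[1]-K[1,2])/K[1,1]])
    if n=='wrist':
        t=np.linalg.norm(p); d=np.r_[p/t*np.sin(t),np.cos(t)]
    else: d=np.r_[p,1]
    d=M@d; return np.array(c['origin']),d/np.linalg.norm(d)
def proj(n,P):
    c=optics.get_calibration(n);K=np.array(c['K']);M=rot(c['orientation'])
    q=M.T@(np.array(P)-np.array(c['origin'])); return (K@(q/q[2]))[:2]
def tri(rs):
    A=0;b=0
    for o,d in rs:
        Q=np.eye(3)-np.outer(d,d);A=A+Q;b=b+Q@o
    P=np.linalg.solve(A,b); return P,[np.linalg.norm((np.eye(3)-np.outer(d,d))@(P-o)) for o,d in rs]
E
python3 - <<'E'
from h import *
print(ctrl.get_obs())
for n in ['scene','top','wrist']:
    snap(n,n+'0.png'); print(n,optics.get_calibration(n))
    for t in ['knob','stick_pivot','port','tray_floor','drum']:
        print(t,[(np.round(r['at'],1).tolist(),round(r['score'],2)) for r in models.mark_of(t,n)][:3])
E
```

```text
{'time_s': 0.0, 'qpos': array([ 1.15841882e+00,  3.00500848e-01,  1.52158642e+00, -4.03567954e-05,
        1.32066779e+00, -6.65961039e-02]), 'joint_vel': array([-0.00034423, -0.00078313,  0.0004709 , -0.00118971, -0.00014619,
       -0.0001018 ]), 'tau': array([ 1.93342086e-03, -5.31806266e+01, -3.52736843e+01,  7.09448196e-02,
        2.43466313e-02, -1.05026754e-04]), 'ee_pos': array([0.18632786, 0.51722585, 0.22386773]), 'eef_rot': array([-1.60377739,  1.56963326, -1.94954878]), 'force': array([ 1.00071313, -0.47933256,  0.08391172]), 'moment': array([ 0.036943  ,  0.05441938, -0.03691943]), 'grip_width': 0.0943042209226162}
scene {'K': array([[504.44637922,   0.        , 324.24469308],
       [  0.        , 504.44637922, 197.19648136],
       [  0.        ,   0.        ,   1.        ]]), 'origin': array([1.62216847, 0.18163729, 1.14279955]), 'orientation': array([-2.29549895, -0.01587058,  1.75295286])}
knob [([268.5, 156.4], 0.74)]
stick_pivot [([272.3, 179.9], 0.75)]
port [([497.3, 263.1], 0.35)]
tray_floor [([317.5, 242.0], 0.83), ([494.6, 266.4], 0.31)]
drum [([385.2, 284.2]
[... 166 characters left out ...]
   0.        ,   1.        ]]), 'origin': array([0.48308625, 0.00856462, 1.34208444]), 'orientation': array([-3.07659777e+00, -1.51453442e-04, -1.59480037e+00])}
knob [([384.4, 209.2], 0.72)]
stick_pivot [([383.8, 213.9], 0.65)]
port [([330.9, 210.1], 0.81), ([462.3, 190.0], 0.24)]
tray_floor []
drum [([334.8, 197.6], 0.94), ([384.7, 209.7], 0.28)]
wrist {'K': array([[309.70691629,   0.        , 310.14487664],
       [  0.        , 309.70691629, 201.68475647],
       [  0.        ,   0.        ,   1.        ]]), 'origin': array([0.1159442 , 0.54245744, 0.38592673]), 'orientation': array([ 2.88000432e+00, -1.27597615e-04,  1.22349366e+00])}
knob []
stick_pivot []
port []
tray_floor []
drum []
```

View pics/scene0.png

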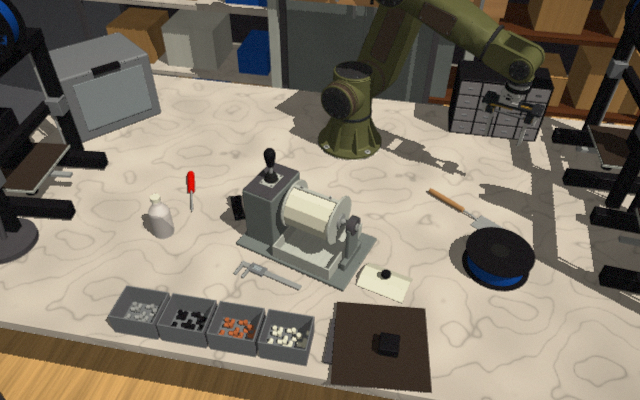

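View pics/top0.png

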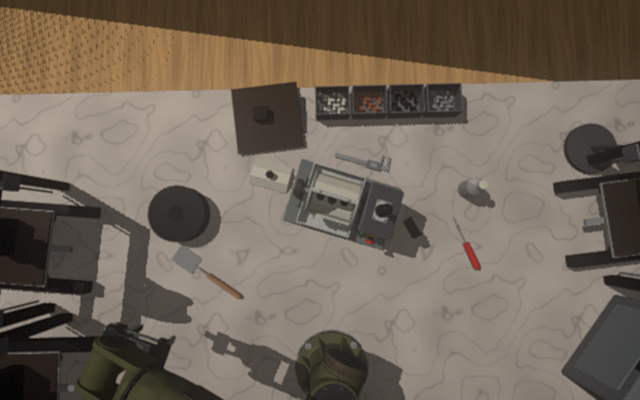

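```bash
python3 - <<'E'
from h import *
print(rot(ctrl.get_obs()['eef_rot']).round(3))
k=tri([ray('scene',(268.5,156.4)),ray('top',(384.4,209.2))]);p=tri([ray('scene',(272.3,179.9)),ray('top',(383.8,213.9))])
print('knob',k,'pivot',p)
d=tri([ray('scene',(313,210.3)),ray('top',(334.8,197.6))]);print('drum',d)
for uv,z in (((334.8,197.6),.15),((330.9,210.1),.2)):
    o,v=ray('top',uv);print(o+v*(z-o[2])/v[2])
o,v=ray('scene',(317.5,242));print('tray',o+v*(.005-o[2])/v[2])
E
```

```text
[[ 0.     0.339  0.941]
 [ 0.     0.941 -0.339]
 [-1.     0.    -0.   ]]
knob (array([ 0.53636632, -0.16188611,  0.29182482]), [np.float64(0.001034905333702196), np.float64(0.001034905333702195)]) pivot (array([ 0.52538707, -0.16685826,  0.19850394]), [np.float64(0.0067264241985741345), np.float64(0.006726424198574133)])
drum (array([ 0.58392587, -0.02632378,  0.15475505]), [np.float64(0.00014454370186457673), np.float64(0.00014454370186453311)])
[ 0.58430634 -0.02632014  0.15      ]
[ 0.54198611 -0.01194067  0.2       ]
tray [ 0.56461115 -0.01600669  0.005     ]
```

The scene shows the machine in mid-bench, with the knob at about (268,156). In the top view the knob is at (384,209), and the port is open with three dark wheels at about (332,202). Next I'll zoom in to get the yaw and the port angle.

```bash
python3 - <<'E'
import cv2
a=cv2.imread('pics/top0.png')[145:265,270:430]; cv2.imwrite('pics/topz.png',cv2.resize(a,None,fx=5,fy=5,interpolation=cv2.INTER_CUBIC))
a=cv2.imread('pics/scene0.png')[140:290,230:390]; cv2.imwrite('pics/scenez.png',cv2.resize(a,None,fx=4,fy=4,interpolation=cv2.INTER_CUBIC))
E
```

```text
(no output)
```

View pics/topz.png

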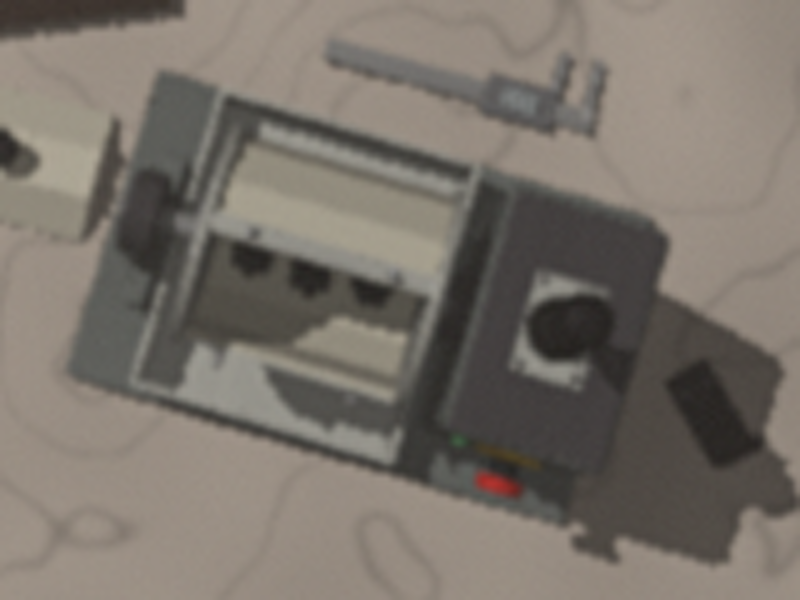

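View pics/scenez.png

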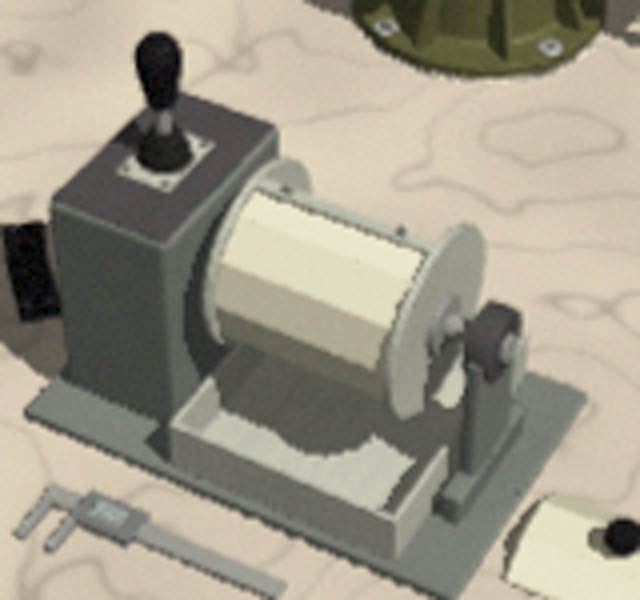

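```bash
python3 - <<'E'
from h import *
def g(zx,zy,z):
    o,v=ray('top',(270+zx/5,145+zy/5)); return (o+v*(z-o[2])/v[2])[:2]
a,b,c=g(160,70,.01),g(70,375,.01),g(570,525,.01)
print(a,b,c,np.linalg.norm(a-b),np.linalg.norm(b-c))
e=b-c; print('yaw long',np.degrees(np.arctan2(-e[0],e[1]))); e=a-b; print('yaw short',np.degrees(np.arctan2(e[1],e[0])))
ctr=(a+c)/2; print('origin',ctr)
for n in (-16,-17,-19):
    y=np.radians(n); X=np.array([np.cos(y),np.sin(y)]);Y=np.array([-np.sin(y),np.cos(y)])
    for P in ([.5364,-.1619],[.584,-.0263]): print(n,X@(P-ctr),Y@(P-ctr))
    print(ctr-.111*Y)
# plate strip corners around stick at z=.205
for q in ((535,272),(610,285),(590,388),(512,370)): print(g(*q,.206))
E
```

```text
[0.73842995 0.08404696] [0.52049501 0.15254815] [ 0.40573862 -0.19992277] 0.22844703944833927 0.37068150703675673
yaw long -18.03405366373089
yaw short -17.448948972197257
origin [ 0.57208428 -0.0579379 ]
-16 -0.005646095971362084 -0.10977070155314471
-16 0.0027335353065167877 0.03369672255298049
[ 0.54148854 -0.16463795]
-17 -0.0037294731451869207 -0.10985252090528794
-17 0.0021450300782504344 0.03373929714810193
[ 0.53963102 -0.16408773]
-19 0.00010659644018164143 -0.10991575845340075
-19 0.0009662388943186553 0.03379360455002727
[ 0.53594622 -0.16289047]
[ 0.57095946 -0.15317096]
[ 0.5619181  -0.19861039]
[ 0.4995209  -0.18422801]
[ 0.51158159 -0.1372205 ]
```

arm_command --deltas '[{"translation": [-1.6,0,0],"turn": [0,0,0]},{"translation": [-3.2,0,0],"turn": [0,0,0]},{"translation": [-4.8,-0.5,0.5],"turn": [0.8,0,0]},{"translation": [-6.2,-1.5,1.5],"turn": [1.8,0,0]},{"translation": [-6.2,-2.5,2.6],"turn": [2.8,0,0]},{"translation": [-6.2,-3.5,3.7],"turn": [3.8,0,0]},{"translation": [-6.2,-4.5,4.8],"turn": [4.8,0,0]},{"translation": [-6.2,-5.5,5.9],"turn": [5.8,0,0]},{"translation": [-6.2,-6.5,7.0],"turn": [6.8,0,0]},{"translation": [-6.2,-7.5,8.1],"turn": [7.8,0,0]},{"translation": [-6.2,-8.5,9.2],"turn": [8.8,0,0]},{"translation": [-6.2,-9.5,10.3],"turn": [9.8,0,0]}]' --gripper 58

```text
time_s: 1.9
ee_pos: [0.3485, 0.205, 0.3797]
eef_rot: [1.655, 1.57, 0.449]
force: [0.0, 1.3, -0.5]
grip_width: 0.0583
```

```bash
cat >> h.py <<'E'
def goal(P,yaw_deg):
    s=ctrl.get_obs();M=rot(s['eef_rot']);y=np.radians(yaw_deg)
    ty=np.array([np.cos(y),np.sin(y),0]);tx=np.array([0,0,-1.]);G=np.stack([tx,ty,np.cross(tx,ty)],1)
    print('t',s['time_s'],s['ee_pos'].round(4),'F',s['force'].round(2),'w',s['grip_width'])
    print('trans',(M.T@(np.array(P)-s['ee_pos'])/.025).round(2),'turn',(np.degrees(R.from_matrix(M.T@G).as_rotvec())/5).round(2))
E
python3 -c "
from h import *
goal((.537,-.163,.38),-18)"
```

```text
t 1.9 [0.3485 0.205  0.3797] F [ 0.02  1.25 -0.53] w 0.05825619862753397
trans [-1.000e-02  1.780e+00  1.644e+01] turn [ 7.79 -0.   -0.01]
```

arm_command --deltas '[{"translation": [0,0.15,1.4],"turn": [0.7,0,0]},{"translation": [0,0.3,2.9],"turn": [1.4,0,0]},{"translation": [0,0.45,4.4],"turn": [2.1,0,0]},{"translation": [0,0.6,5.9],"turn": [2.8,0,0]},{"translation": [0,0.75,7.4],"turn": [3.5,0,0]},{"translation": [0,0.9,8.9],"turn": [4.2,0,0]},{"translation": [0,1.05,10.4],"turn": [4.9,0,0]},{"translation": [0,1.2,11.9],"turn": [5.6,0,0]},{"translation": [0,1.4,13.4],"turn": [6.3,0,0]},{"translation": [0,1.6,14.8],"turn": [7.0,0,0]},{"translation": [0,1.7,15.8],"turn": [7.5,0,0]},{"translation": [0,1.8,16.4],"turn": [7.8,0,0]}]'

```text
time_s: 2.9
ee_pos: [0.5389, -0.1619, 0.3786]
eef_rot: [-1.391, 1.57, 3.006]
force: [0.4, 0.2, -0.6]
grip_width: 0.058
```

```bash
python3 - <<'E'
from h import *
goal((.537,-.163,.302),-18)
snap('wrist','w1.png')
print(optics.get_calibration('wrist')['origin'])
for t in ['knob','port','drum']: print(t,[(r['at'],r['score']) for r in models.mark_of(t,'wrist')])
k=[r['at'] for r in models.mark_of('knob','wrist')][:1]
if k:
    print(tri([ray('wrist',k[0]),ray('scene',(268.5,156.4)),ray('top',(384.4,209.2))]))
    o,d=ray('wrist',k[0]);print(o+d*(.293-o[2])/d[2])
E
```

```text
t 2.9 [ 0.5389 -0.1619  0.3786] F [ 0.39  0.17 -0.58] w 0.05799298300780019
trans [ 3.07 -0.06  0.07] turn [-0.01  0.    0.01]
[ 0.56344673 -0.09182738  0.53962674]
knob [([305.8, 213.6], 0.75), ([304.3, 324.8], 0.63)]
port [([263.9, 50.7], 0.56), ([304.8, 214.8], 0.28)]
drum [([307.3, 62.9], 0.89)]
(array([ 0.53525664, -0.16142459,  0.29099382]), [np.float64(0.001885392278292733), np.float64(0.0018183648754628553), np.float64(0.0010528841292041006)])
[ 0.53418976 -0.15944023  0.293     ]
```

View pics/w1.png

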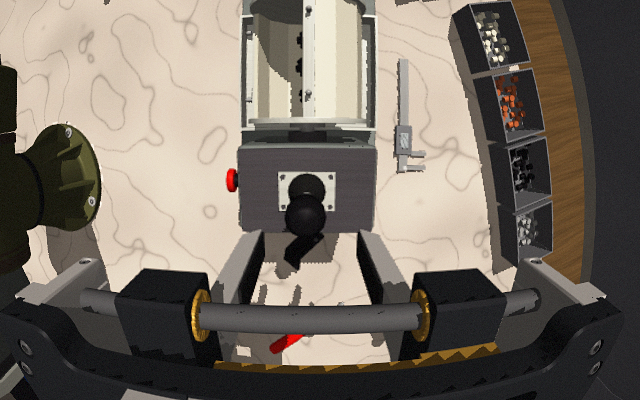

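The knob is at (305,213), centred between the jaws. The port at top-left (265,50) faces the robot, so I'll push towards machine -x. Now descending around the knob.

arm_command --deltas '[{"translation": [0.6,-0.1,0],"turn": [0,0,0]},{"translation": [1.3,-0.1,0],"turn": [0,0,0]},{"translation": [2.0,-0.1,0],"turn": [0,0,0]},{"translation": [2.6,-0.1,0],"turn": [0,0,0]},{"translation": [3.0,-0.1,0],"turn": [0,0,0]},{"translation": [3.0,-0.1,0],"turn": [0,0,0]}]'

```text
time_s: 3.65
ee_pos: [0.5353, -0.1576, 0.303]
eef_rot: [-1.618, 1.569, 2.785]
force: [0.6, 0.4, 0.5]
grip_width: 0.0581
```

```bash
python3 - <<'E'
from h import *
goal((.536,-.162,.302),-18)
snap('wrist','w2.png')
E
```

```text
t 3.65 [ 0.5353 -0.1576  0.303 ] F [0.63 0.44 0.52] w 0.058109480420883916
trans [0.04 0.08 0.16] turn [ 0.05 -0.    0.03]
```

View pics/w2.png

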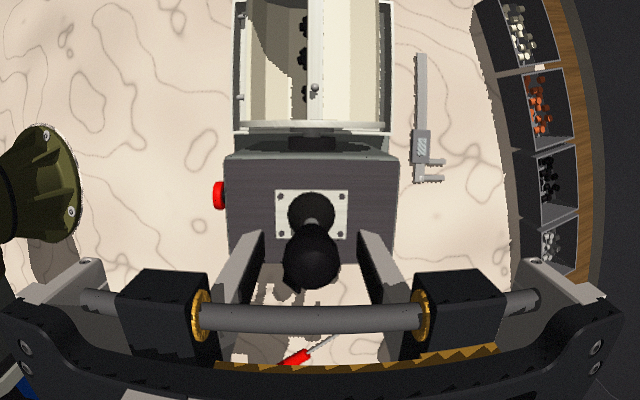

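arm_command --deltas '[{"translation": [0,-0.2,0.16],"turn": [0,0,0]},{"translation": [0,-0.4,0.16],"turn": [0,0,0]},{"translation": [0,-0.7,0.16],"turn": [0,0,0]},{"translation": [0,-1.0,0.16],"turn": [0,0,0]},{"translation": [0,-1.3,0.16],"turn": [0,0,0]},{"translation": [0,-1.5,0.16],"turn": [0,0,0]},{"translation": [0,-1.5,0.16],"turn": [0,0,0]}]'

```text
time_s: 4.28
ee_pos: [0.4985, -0.1507, 0.3053]
eef_rot: [1.51, 1.569, -0.371]
force: [5.5, -1.4, 4.0]
grip_width: 0.0581
```

```bash
python3 - <<'E'
from h import *
goal((.536,-.162,.302),-18)
snap('wrist','w3.png')
E
```

```text
t 4.2833 [ 0.4985 -0.1507  0.3053] F [ 5.54 -1.37  3.96] w 0.05813782390697631
trans [ 0.14  1.56 -0.03] turn [ 0.04  0.   -0.03]
```

View pics/w3.png

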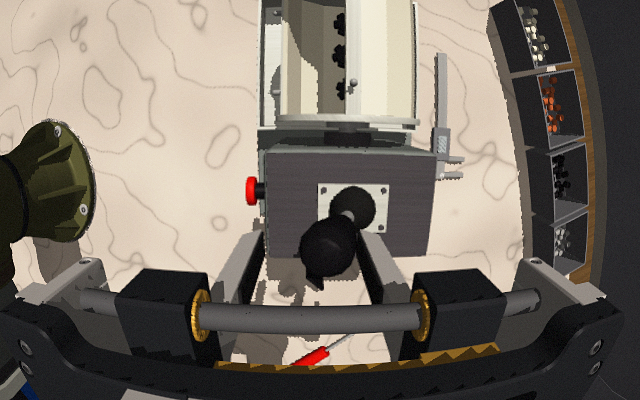

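arm_command --deltas '[{"translation": [0,0,0],"turn": [0,0,0]},{"translation": [0,0,0],"turn": [0,0,0]},{"translation": [0,0,0],"turn": [0,0,0]},{"translation": [0,0,0],"turn": [0,0,0]},{"translation": [0,0,0],"turn": [0,0,0]},{"translation": [0,0,0],"turn": [0,0,0]},{"translation": [0,0,0],"turn": [0,0,0]},{"translation": [0,0,0],"turn": [0,0,0]},{"translation": [0,0,0],"turn": [0,0,0]},{"translation": [0,0,0],"turn": [0,0,0]},{"translation": [0,0,0],"turn": [0,0,0]},{"translation": [0,0,0],"turn": [0,0,0]}]'

```text
time_s: 5.33
ee_pos: [0.4995, -0.1511, 0.3052]
eef_rot: [1.53, 1.569, -0.351]
force: [5.1, -1.3, 7.3]
grip_width: 0.0585
```

```bash
python3 - <<'E'
from h import *
goal((.536,-.162,.302),-18)
snap('wrist','w4.png')
a=snap('scene','s4.png')[140:290,230:390,::-1];b=snap('top','t4.png')[145:265,270:430,::-1]
f=lambda x:cv2.resize(x,(400,375),interpolation=cv2.INTER_CUBIC)
cv2.imwrite('pics/c4.png',np.hstack([f(a),f(b)]))
E
```

```text
t 5.3333 [ 0.4995 -0.1511  0.3052] F [ 5.07 -1.33  7.26] w 0.05848340250119296
trans [ 0.13  1.52 -0.03] turn [ 0.04  0.   -0.03]
```

View pics/w4.png

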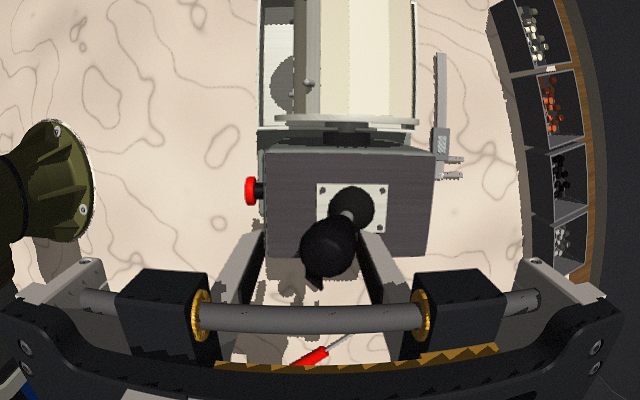

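View pics/c4.png

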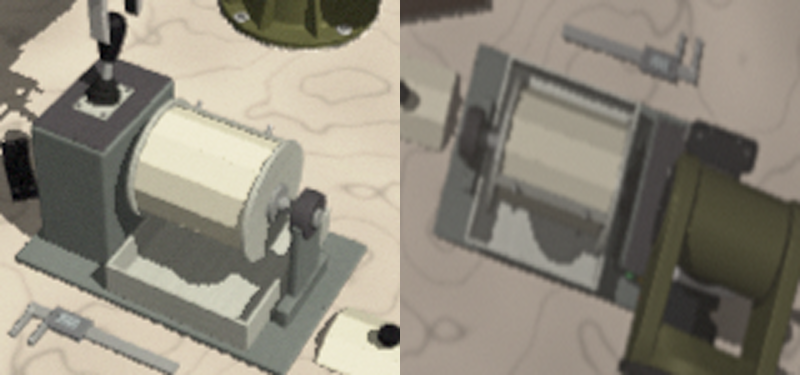

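```bash
python3 - <<'E'
from h import *
ctr=np.array([.572,-.058]);y=np.radians(-18);X=np.array([np.cos(y),np.sin(y),0]);Y=np.array([-np.sin(y),np.cos(y),0])
C=np.r_[ctr,.15]
def ang(o,d,r):
    q=np.array([X@(o-C),o[2]-.15]);e=np.array([X@d,d[2]])
    a=e@e;b=q@e;c=q@q-r*r;s=b*b-a*c
    t=(-b-np.sqrt(s))/a;p=q+t*e;return np.degrees(np.arctan2(p[0],p[1])),Y@(o+t*d-C)
for r in (.070,.076):
    print(ang(*ray('wrist',(308,83)),r))      # t 5.33
    print(ang(*ray('wrist',(352,83)),r)) # t4.28
    for q in ((253,232),(393,276)): print(' top t0',ang(*ray('top',(270+q[0]/5,145+q[1]/5)),r))
E
```

```text
(np.float64(-36.6278173849862), np.float64(-0.004274684745049011))
(np.float64(-5.730800845623665), np.float64(-0.005276362942606337))
 top t0 (np.float64(1.1167496309238827), np.float64(0.0804113539114754))
 top t0 (np.float64(-0.011481218883484457), np.float64(-0.008005184789263809))
(np.float64(-33.298815417059515), np.float64(-0.005169468952659738))
(np.float64(-5.886313122247934), np.float64(-0.006016474427149487))
 top t0 (np.float64(0.5985748434450017), np.float64(0.08017261282368555))
 top t0 (np.float64(-0.4341753199678958), np.float64(-0.007770870288795179))
```

arm_command --deltas '[{"translation": [0,0,0],"turn": [0,0,0]},{"translation": [0,0,0],"turn": [0,0,0]},{"translation": [0,0,0],"turn": [0,0,0]},{"translation": [0,0,0],"turn": [0,0,0]},{"translation": [0,0,0],"turn": [0,0,0]},{"translation": [0,0,0],"turn": [0,0,0]},{"translation": [0,0,0],"turn": [0,0,0]},{"translation": [0,0,0],"turn": [0,0,0]},{"translation": [0,0,0],"turn": [0,0,0]},{"translation": [0,0,0],"turn": [0,0,0]},{"translation": [0,0,0],"turn": [0,0,0]},{"translation": [0,0,0],"turn": [0,0,0]}]'

```text
time_s: 6.48
ee_pos: [0.4995, -0.151, 0.3052]
eef_rot: [1.533, 1.569, -0.349]
force: [4.4, -2.2, 6.3]
grip_width: 0.0581
```

arm_command --deltas '[{"translation": [0,0,0],"turn": [0,0,0]},{"translation": [0,0,0],"turn": [0,0,0]},{"translation": [0,0,0],"turn": [0,0,0]},{"translation": [0,0,0],"turn": [0,0,0]},{"translation": [0,0,0],"turn": [0,0,0]},{"translation": [0,0,0],"turn": [0,0,0]},{"translation": [0,0,0],"turn": [0,0,0]},{"translation": [0,0,0],"turn": [0,0,0]},{"translation": [0,0,0],"turn": [0,0,0]},{"translation": [0,0,0],"turn": [0,0,0]},{"translation": [0,0,0],"turn": [0,0,0]},{"translation": [0,0,0],"turn": [0,0,0]}]'

```text
time_s: 7.48
ee_pos: [0.4995, -0.1511, 0.3053]
eef_rot: [1.536, 1.569, -0.346]
force: [5.1, -1.2, 6.1]
grip_width: 0.0582
```

```bash
python3 - <<'E'
from h import *
goal((.536,-.162,.302),-18)
a=snap('scene','s5.png')[140:290,230:390,::-1];b=snap('top','t5.png')[145:265,270:430,::-1]
f=lambda x:cv2.resize(x,(400,375),interpolation=cv2.INTER_CUBIC)
cv2.imwrite('pics/c5.png',np.hstack([f(a),f(b)]))
E
```

```text
t 7.4833 [ 0.4995 -0.1511  0.3053] F [ 5.11 -1.21  6.12] w 0.05819570752435144
trans [ 0.13  1.52 -0.03] turn [ 0.04  0.   -0.03]
```

View pics/c5.png

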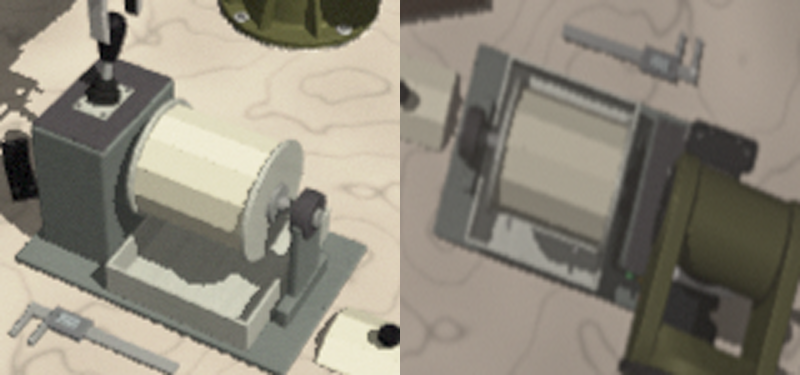

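arm_command --deltas '[{"translation": [0,0,0],"turn": [0,0,0]},{"translation": [0,0,0],"turn": [0,0,0]},{"translation": [0,0,0],"turn": [0,0,0]},{"translation": [0,0,0],"turn": [0,0,0]},{"translation": [0,0,0],"turn": [0,0,0]},{"translation": [0,0,0],"turn": [0,0,0]},{"translation": [0,0,0],"turn": [0,0,0]},{"translation": [0,0,0],"turn": [0,0,0]},{"translation": [0,0,0],"turn": [0,0,0]},{"translation": [0,0,0],"turn": [0,0,0]},{"translation": [0,0,0],"turn": [0,0,0]},{"translation": [0,0,0],"turn": [0,0,0]}]'

```text
time_s: 8.58
ee_pos: [0.4995, -0.1511, 0.3053]
eef_rot: [1.526, 1.569, -0.356]
force: [5.2, -1.8, 6.7]
grip_width: 0.058
```

```bash
python3 - <<'E'
from h import *
goal((.536,-.162,.302),-18)
a=snap('scene','s6.png')[140:290,230:390,::-1]
cv2.imwrite('pics/c6.png',cv2.resize(a,None,fx=4,fy=4,interpolation=cv2.INTER_CUBIC))
E
```

```text
t 8.5833 [ 0.4995 -0.1511  0.3053] F [ 5.18 -1.85  6.69] w 0.057977467523184244
trans [ 0.13  1.52 -0.03] turn [ 0.04  0.   -0.03]
```

View pics/c6.png

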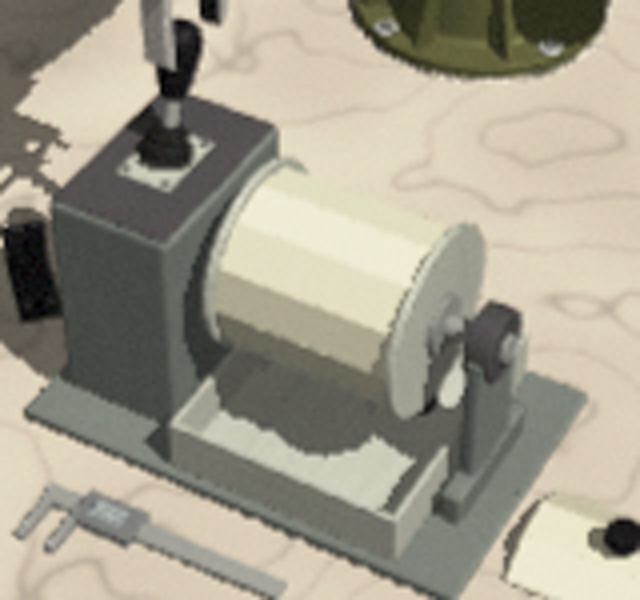

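arm_command --deltas '[{"translation": [0,0,0],"turn": [0,0,0]},{"translation": [0,0.3,0],"turn": [0,0,0]},{"translation": [0,0.7,0],"turn": [0,0,0]},{"translation": [0,1.0,0],"turn": [0,0,0]},{"translation": [0,1.3,0],"turn": [0,0,0]},{"translation": [0,1.45,0],"turn": [0,0,0]},{"translation": [0,1.45,0],"turn": [0,0,0]},{"translation": [0,1.45,0],"turn": [0,0,0]}]'

```text
time_s: 9.3
ee_pos: [0.5334, -0.1619, 0.3041]
eef_rot: [-1.583, 1.57, 2.818]
force: [0.4, -0.1, 0.1]
grip_width: 0.0581
```

```bash
python3 - <<'E'
from h import *
goal((.536,-.162,.40),-18)
snap('wrist','w7.png')
a=snap('scene','s7.png')[140:290,230:390,::-1]
cv2.imwrite('pics/c7.png',cv2.resize(a,None,fx=4,fy=4,interpolation=cv2.INTER_CUBIC))
for t in ['wheel1','port']:
  print([(r['at'],r['score']) for r in models.mark_of(t,'scene')])
E
```

```text
t 9.3 [ 0.5334 -0.1619  0.3041] F [ 0.35 -0.13  0.11] w 0.05805078742844268
trans [-3.84  0.1  -0.03] turn [ 0.04 -0.    0.01]
[([316.9, 211.0], 0.33), ([319.7, 243.1], 0.25)]
[]
```

View pics/c7.png

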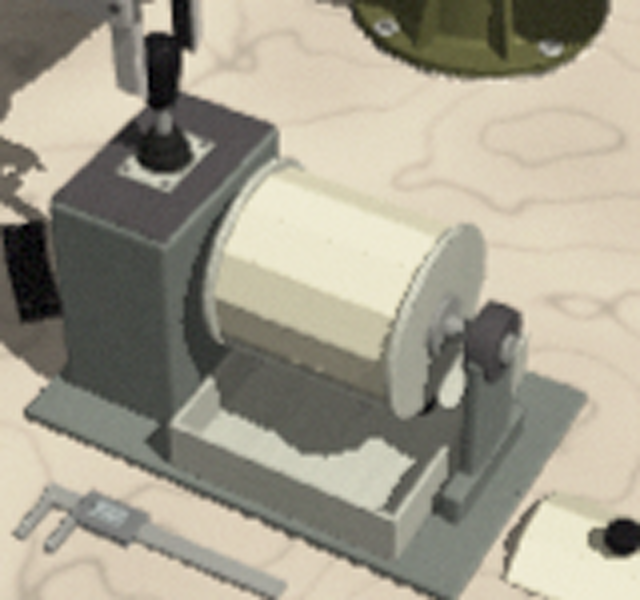

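View pics/w7.png

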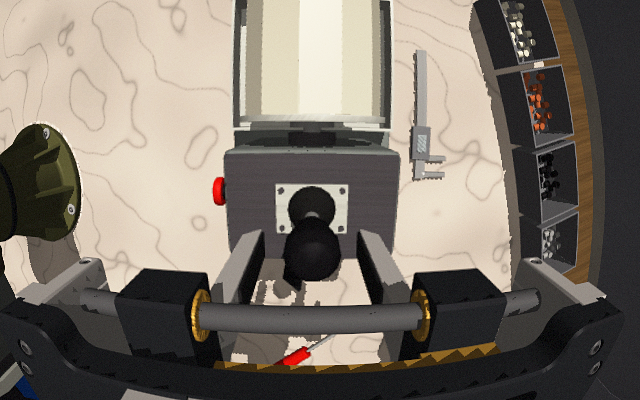

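arm_command --deltas '[{"translation": [-0.8,0.1,0],"turn": [0,0,0]},{"translation": [-2.0,0.1,0],"turn": [0,0,0]},{"translation": [-3.2,0.1,0],"turn": [0,0,0]},{"translation": [-4.4,0.1,0],"turn": [0,0,0]},{"translation": [-4.6,-1.0,0],"turn": [0,0,0]},{"translation": [-4.6,-2.5,-0.5],"turn": [0,0,0]},{"translation": [-4.6,-4.0,-1.0],"turn": [0,0,0]},{"translation": [-4.6,-5.0,-1.5],"turn": [0,0,0]},{"translation": [-4.6,-5.0,-1.5],"turn": [0,0,0]}]'

```text
time_s: 10.25
ee_pos: [0.4232, -0.0857, 0.4212]
eef_rot: [1.7, 1.567, -0.181]
force: [0.6, -0.5, 1.7]
grip_width: 0.0584
```

```bash
python3 - <<'E'
from h import *
goal((.536,-.162,.40),-18)
snap('wrist','w8.png')
b=snap('top','t8.png')[145:265,270:430,::-1]
cv2.imwrite('pics/c8.png',cv2.resize(b,None,fx=5,fy=5,interpolation=cv2.INTER_CUBIC))
for c in ['top','wrist']:
  print(c,[(r['at'],r['score']) for r in models.mark_of('wheel1',c)])
E
```

```text
t 10.25 [ 0.4232 -0.0857  0.4212] F [ 0.62 -0.54  1.73] w 0.05842986343618424
trans [0.86 5.22 1.53] turn [ 0.05 -0.01 -0.04]
top []
wrist []
```

View pics/c8.png

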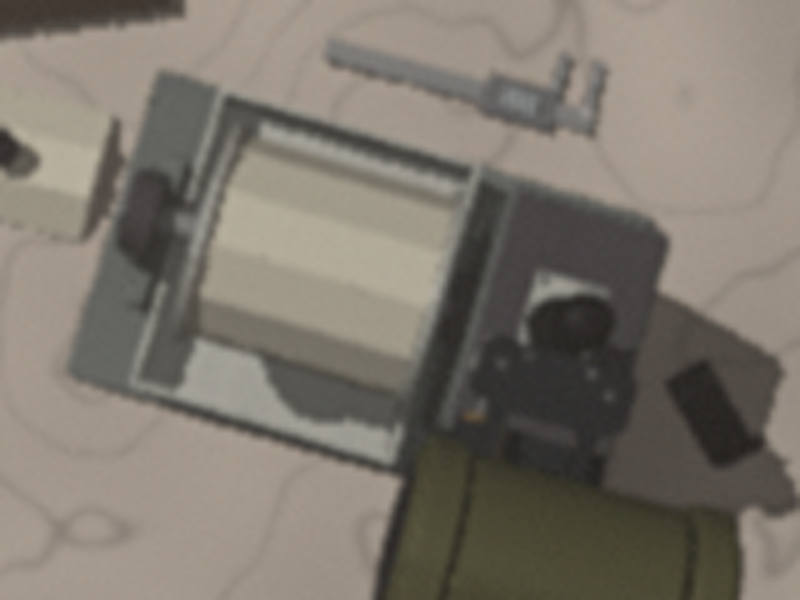

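View pics/w8.png

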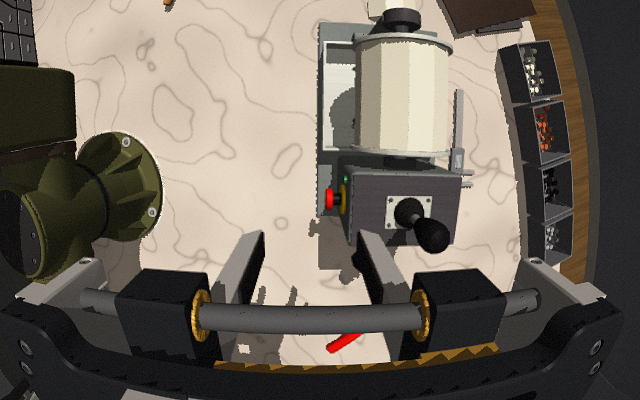

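```bash
cat >> h.py <<'E'
def goal2(P,u,tilt):
    s=ctrl.get_obs();M=rot(s['eef_rot']);u=np.r_[u,0]/np.linalg.norm(u);t=np.radians(tilt);Z=np.array([0,0,1.])
    tx=-Z*np.cos(t)+u*np.sin(t);tz=u*np.cos(t)+Z*np.sin(t);G=np.stack([tx,np.cross(tz,tx),tz],1)
    print('t',s['time_s'],s['ee_pos'].round(4))
    print('trans',(M.T@(np.array(P)-s['ee_pos'])/.025).round(2),'turn',(np.degrees(R.from_matrix(M.T@G).as_rotvec())/5).round(2))
E
python3 -c "
from h import *
goal2((.39,.16,.30),(.707,-.707),0)
goal2((.39,.16,.30),(.707,-.707),25)"
```

```text
t 10.45 [ 0.4263 -0.0883  0.4194]
trans [ 4.77 -4.42 -9.01] turn [-12.56   0.     0.  ]
t 10.45 [ 0.4263 -0.0883  0.4194]
trans [ 4.77 -4.42 -9.01] turn [-12.36  -4.49   2.74]
```

arm_command --deltas '[{"translation": [0.2,-0.4,-0.8],"turn": [-1.1,-0.4,0.25]},{"translation": [0.6,-0.8,-1.6],"turn": [-2.2,-0.8,0.5]},{"translation": [1.0,-1.2,-2.4],"turn": [-3.3,-1.2,0.75]},{"translation": [1.4,-1.6,-3.2],"turn": [-4.4,-1.6,1.0]},{"translation": [1.8,-2.0,-4.0],"turn": [-5.5,-2.0,1.2]},{"translation": [2.2,-2.4,-4.8],"turn": [-6.6,-2.4,1.45]},{"translation": [2.6,-2.8,-5.6],"turn": [-7.7,-2.8,1.7]},{"translation": [3.0,-3.2,-6.4],"turn": [-8.8,-3.2,1.95]},{"translation": [3.5,-3.6,-7.2],"turn": [-9.9,-3.6,2.2]},{"translation": [4.0,-4.0,-8.0],"turn": [-11.0,-4.0,2.45]},{"translation": [4.4,-4.4,-8.8],"turn": [-12.0,-4.4,2.65]},{"translation": [4.8,-4.4,-9.0],"turn": [-12.4,-4.5,2.7]}]'

```text
time_s: 11.45
ee_pos: [0.3898, 0.1621, 0.2981]
eef_rot: [-0.017, 1.134, -0.791]
force: [-0.0, -0.4, 0.1]
grip_width: 0.0581
```

```bash
python3 - <<'E'
from h import *
goal2((.39,.16,.15),(.707,-.707),25)
snap('wrist','w9.png')
E
```

```text
t 11.45 [0.3898 0.1621 0.2981]
trans [ 5.4  -0.01 -2.45] turn [0.14 0.   0.03]
```

View pics/w9.png

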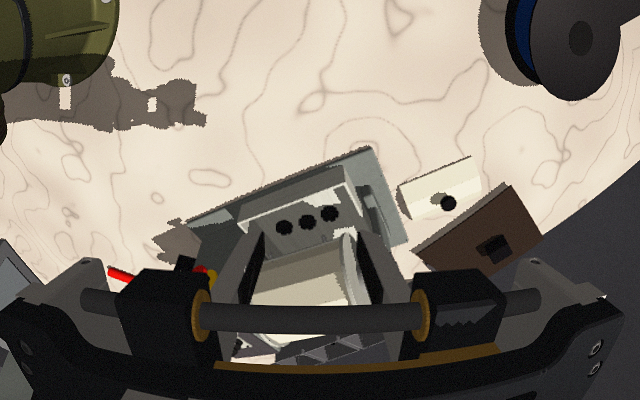

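Three wheels show at (284,227), (308,221) and (329,213), seemingly in the tray. I'll check their positions, and use the facet edges to check the barrel angle.

```bash
python3 - <<'E'
from h import *
ctr=np.array([.572,-.058]);y=np.radians(-18);X=np.array([np.cos(y),np.sin(y),0]);Y=np.array([-np.sin(y),np.cos(y),0]);C=np.r_[ctr,.15]
for u in ((284,227),(308,221),(329,213)):
    o,d=ray('wrist',u);p=o+d*((.02)-o[2])/d[2];print('wheel',X@(p-C),Y@(p-C))
im=cv2.imread('pics/t8.png',0).astype(float)
# brightness vs barrel angle at apothem~.07 , averaged over y
r=.0715
for a in range(-75,76,3):
    t=np.radians(a);v=[]
    for yy in np.linspace(-.01,.08,40):
        P=C+X*r*np.sin(t)+Y*yy+np.array([0,0,r*np.cos(t)]);q=proj('top',P);v.append(cv2.getRectSubPix(im.astype(np.float32),(1,1),(float(q[0]),float(q[1])))[0,0])
    print(a,round(float(np.mean(v)),1),end=' | ')
E
```

```text
wheel -0.03833778727272106 -0.00387325788651582
wheel -0.03289081040733283 0.041200995609299
wheel -0.033954233720812944 0.08172557079917481
-75 97.7 | -72 93.1 | -69 89.0 | -66 88.8 | -63 94.8 | -60 103.9 | -57 110.6 | -54 113.3 | -51 113.4 | -48 113.0 | -45 112.4 | -42 113.0 | -39 122.1 | -36 140.5 | -33 151.3 | -30 152.8 | -27 152.3 | -24 152.1 | -21 152.1 | -18 152.1 | -15 151.9 | -12 152.8 | -9 160.9 | -6 169.2 | -3 170.4 | 0 170.2 | 3 170.1 | 6 169.9 | 9 169.9 | 12 170.0 | 15 169.8 | 18 164.3 | 21 156.2 | 24 153.2 | 27 153.0 | 30 153.2 | 33 153.4 | 36 153.6 | 39 153.8 | 42 150.3 | 45 139.6 | 48 127.0 | 51 118.9 | 54 117.7 | 57 122.3 | 60 130.0 | 63 138.0 | 66 144.3 | 69 148.4 | 72 150.6 | 75 151.6 |
```

```bash
python3 - <<'E'
from h import *
ctr=np.array([.572,-.058]);y=np.radians(-18);X=np.array([np.cos(y),np.sin(y),0]);Y=np.array([-np.sin(y),np.cos(y),0]);C=np.r_[ctr,.15]
snap('scene','s9.png'); print(ctrl.get_obs()['time_s'])
a=cv2.imread('pics/s9.png')[200:260,270:350]; cv2.imwrite('pics/c9.png',cv2.resize(a,None,fx=8,fy=8,interpolation=cv2.INTER_CUBIC))
for ps in (-174.5,-144.5,-204.5):
    for s in (-48,48):
        for yy in (-.007,.08):
            t=np.radians(ps+s);r=.076
            P=C+X*r*np.sin(t)+Y*yy+np.array([0,0,r*np.cos(t)]);q=proj('scene',P)
            print(ps,s,yy,'crop', ((q-[270,200])*8).round())
im=cv2.imread('pics/top0.png',0).astype(np.float32);r=.0715
for a in range(0,76,3):
    t=np.radians(a);v=[]
    for yy in np.linspace(-.01,.08,40):
        P=C+X*r*np.sin(t)+Y*yy+np.array([0,0,r*np.cos(t)]);q=proj('top',P);v.append(cv2.getRectSubPix(im,(1,1),(float(q[0]),float(q[1])))[0,0])
    print(a,round(float(np.mean(v)),1),end=' | ')
E
```

```text
11.55
-174.5 -48 -0.007 crop [179. 248.]
-174.5 -48 0.08 crop [389. 334.]
-174.5 48 -0.007 crop [332.  45.]
-174.5 48 0.08 crop [535. 122.]
-144.5 -48 -0.007 crop [229. 224.]
-144.5 -48 0.08 crop [434. 307.]
-144.5 48 -0.007 crop [350. -49.]
-144.5 48 0.08 crop [556.  27.]
-204.5 -48 -0.007 crop [146. 220.]
-204.5 -48 0.08 crop [360. 306.]
-204.5 48 -0.007 crop [292. 140.]
-204.5 48 0.08 crop [494. 219.]
0 133.5 | 3 139.1 | 6 147.2 | 9 155.7 | 12 157.5 | 15 157.4 | 18 157.9 | 21 156.8 | 24 150.2 | 27 141.7 | 30 138.7 | 33 138.7 | 36 138.9 | 39 139.2 | 42 139.6 | 45 137.7 | 48 130.9 | 51 119.5 | 54 111.1 | 57 110.9 | 60 117.4 | 63 126.1 | 66 133.4 | 69 138.3 | 72 141.1 | 75 142.4 |
```

View pics/c9.png

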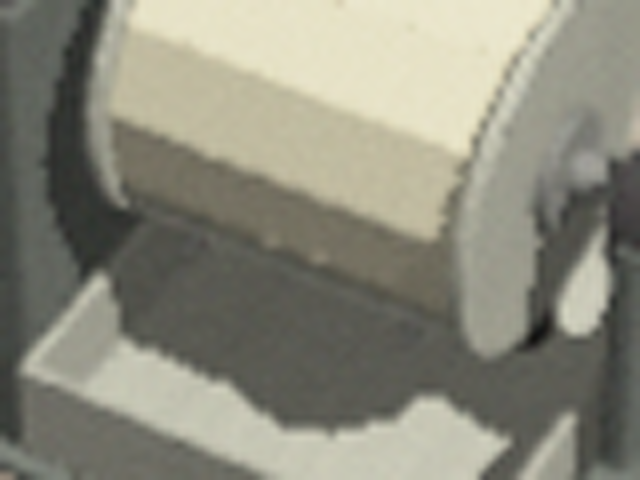

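```bash
python3 -c "
from h import *
s=ctrl.get_obs();print(s['time_s'],s['force'].round(2),abs(s['joint_vel']).max())
print(ctrl.hand_in())"
```

```text
11.55 [ 0.38 -0.67 -0.09] 0.043448194393512635
the job is handed in; nothing more can be done
None
```

I emptied the barrel using only the jog stick and handed the job in at 11.6 s; the hand-in reports no verdict. I straddled the handle with the open jaws, pushed it to the machine's -x and held it there for about 4.5 s. Then I let it spring back, lifted off and moved clear.

**Last checks**
- **Wheels:** the wrist picture shows all three in the catch tray, at machine x of about -0.035 m and y between 0 and 0.08 m. They were located from that single view by assuming a height of 0.02 m. The trained network never found them with any confidence.
- **Port:** the stave edges put it about 5 to 6 degrees from straight down. Those edges repeat every 30 degrees, so I settled which position it was from the turning time and the faint edge studs in the scene picture. I had no direct view of the port from below.
- **Stick:** it looked upright and centred in the pictures after release.
- **Arm:** it stands clear of everything, with contact force readings near zero.
- **Other things on the bench:** I saw no sign that anything had moved, but I did not measure their positions.

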